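Close the dust cover and click the movement in under the inspection camera

ROBOT

A 6-joint arm with a two-finger parallel gripper is mounted at the origin on the work surface. World frame = base frame: x ahead of the robot, y to its left, z up, the work surface at z = 0. Lengths are in mm, angles in rad, forces in N, time in s.
With the tool pointing down it reaches from about 275 to 850 mm from the base axis. Payload 5.2 kg.
Tool frame: the origin (TCP) lies midway between the tips of the shut fingers; the grasp point (between the pads) lies 19 mm behind it; z points along the fingers, x is the direction in which the jaws open and shut, and the axes are right-handed (so a half turn about z gives the same grasp; the last joint's range is limited). The gripper opens to 85 mm and grips with 20 to 120 N. Pads are 22 mm wide; open, the fingers measure 114 mm over their backs; the gripper's body (76 mm by 85 mm) begins 54 mm behind the grasp point. The pads swing forward as they close: fully open they stand 13 mm farther back than shut.
Start: joints at [1.064, 0.259, 1.535, -0, 1.348, -0.203], TCP at [164.51, 524.825, 231.31] pointing down, gripper open.
Joint ranges: [-3.14, 3.14], [-0.91, 2.08], [0.19, 2.58], [-1.22, 4.36], [0.22, 2.71], [-3.12, 3.12]. Speed limits (rad/s): [2.57, 2.57, 3.14, 3.14, 3.14, 3.14].

INTERFACE

Orientations are given as a unit quaternion [x, y, z, w].
In Python, from workcell import robot, vision gives the robot as it stands.
- The arm moves only by the tool drive_tool, never from a script. Its argument "increments" is a list of rows, each an object with "hand": the opening, from 0 (shut) to 1 (fully open); "delta_pos": the shift along the tool's x, y, z in cm, a list of three; "spin": the turn about the tool's z in rad. In form: [{"hand": hand, "delta_pos": [dx, dy, dz], "spin": spin}, ...]. A call has exactly 5 rows; each row is the pose to reach, as a shift and turn from the pose commanded when the call began, along the tool's axes at that moment; what a row does not reach only later rows make up. A row lasts 1/12 s, in which the tool goes at most 41.7 mm and 7.16 degrees, less where a joint would pass 70% of its speed; a pose out of reach is approached as far as the arm can. A call with a gripper value outside its range is refused whole. The fingers move at their own pace and stop on an object; "force" is the grip in N (left out, the last holds). Time passes only in rows, so rows that repeat a pose let the fingers close, or fill a call up. It gives the time, the measured TCP pose, the force and the opening at its end, in the units of the state.
- robot.observe(): the state, without advancing time (a new reading comes with each control period).
- vision.snapshot(name): name is "scene" or "top" or "wrist"; returns a dict with "pixels" (384x512x3 uint8, red, green, blue), "fx", "fy", "cx", "cy" (pixels), "dist_coeffs" ([k1, k2, p1, p2, k3] as OpenCV has them; the pictures are not rectified), "R" (3x3) and "t" (3): a world point X has camera coordinates R X + t. Camera axes: x right, y down, z forward; pixel columns grow to the right and rows downward; lengths in mm; the calibration is good to about 2 mm. A picture is of the moment at which its call begins. There is no depth.
- robot.sign_off(): hands the job in, once; it reports no verdict.
Trained networks look in a picture, given as the dict that the camera call returned (one of the last four; its "shot" number tells which), for a name from the list of things; names that differ only in an ending like _2 or _b are one class to them, and where a whole thing is asked for, a point or a joint stands for the part that bears it (a point fixed in the world has none). Each returns a list of dicts, best first, with "confidence" (0 to 1); they miss things now and then, are a little off and sometimes report something else, mostly with a low value. They report only what shows in the picture. A call takes as long as a camera call.
- vision.trace(picture, target): "region" (384x512 bool, what is visible of it) and "extent" ([left, top, right, bottom] in pixels, round what is visible of it).
- vision.place_of(picture, target): "at" ([column, row] in pixels: a listed point, or the origin of a listed thing).
The state is a dict: "time_s": time; "joint_pos": joint angles; "dq": joint speeds; "joint_efforts": joint torques, N m; "eef_pos": TCP position; "eef_rot": TCP orientation; "ft_force": force on the tool from outside, world axes, zero at the start; "ft_torque": the same for the moment, N m; "opening": finger opening in mm.
Only numpy, scipy, OpenCV 4.12 (cv2) and the standard library are available. Lean on these libraries where they do the work, as an engineer would, in place of code of your own. Each camera call takes 0.05 s, during which the arm holds its last target. There are 200 camera calls.

TASK

The watch movement is loaded in the nest of the camera stand's sliding carriage. With the carriage still at its loading end, fold the hinged glass dust cover fully shut over the movement, then take the knurled grip post between the fingers and slide the carriage in along its rail until the spring ball drops fully into the notch in the carriage's edge. Finish holding it there: keep the post gripped and the ball seated for the exposure, leave the movement lying in its nest, and do not disturb the other things on the bench.

Things in the scene. Friction and masses are not known exactly. Their poses are not given: they have to be found in the camera images.
- stand: Camera stand, bolted down: grey base plate 260 x 500 x 12 mm, from x -100 to 160 and y -250 to 250 mm. Origin on the bench surface; x points away from the robot across the rail, y along the rail, z up. Column 28 mm thick, 412 mm high, at x 115, y -130 mm. Plunger block 30 x 30 mm at x -97 to -67, y -15 to 15, top 46 mm above the bench. The carriage slides in along stand -y.
- lens (a point): Centre of the underside of the camera's ring light (72 mm in diameter), 222 mm above the bench. The camera head stands above it up to 380 mm. The nest's centre is below this point when the ball is in the notch.
- plunger (a point): Spring plunger on the robot's side of the rail: the point where its 12 mm steel ball meets the side face of the carriage's steel edge strip, 35 mm above the bench; its frame is parallel to the stand's. Fixed. The ball pushes along stand +x with about 6 N.
- notch (a point): Middle of the notch, a 9 mm gap in the carriage's edge strip, 35 mm above the bench. Ball seated: this point and plunger agree along stand y. Within 4.5 mm either side the spring draws the carriage to the middle with 3 to 5 N near it (let go, it centres itself); leaving takes about 5 N. Elsewhere it slides steadily with about 1 N and no other catch, also past the notch, for 15 mm or more.
- carriage (a joint): Travel of the carriage, m: 0 at the loading end (a stop, where it starts), growing as it slides along stand -y under the camera, 0.19 at the far stop. The notch is met somewhere from 0.135 to 0.17, as the rail is clamped differently each time. The carriage is a plate 90 x 240 mm, top 40 mm above the bench, about 0.9 kg with all it carries.
- grip_post: Upright knurled steel post, 18 mm in diameter, 50 mm high (foot flange 26 mm across, 4 mm high), fixed on the carriage; origin at the centre of its foot, 40 mm above the bench; axes parallel to the stand's. It is 155 mm behind the nest's centre (towards stand +y) and 25 mm behind the notch. Nothing else stands within 65 mm of it on the carriage.
- post_top (a point): Centre of the flat top of the grip post, 90 mm above the bench.
- cover (a joint): Opening angle of the dust cover, rad: 0 shut and flat, 1.57 upright, 1.95 the end of its swing; it starts at 1.5 to 1.9. A stiff hinge: it stays where it is left and takes about 0.05 N m, under 1 N at the tab.
- cover_hinge (a point): Middle of the hinge line (along stand y), 59 mm above the bench, at the far (stand +x) edge of the nest. The cover is a framed glass plate 84 x 84 mm with a skirt; shut, it reaches from the hinge towards the robot, its top 7 mm above the hinge line; open, it stands up from the hinge. Close it by pushing its outer (stand +x) face over towards the robot and down.
- cover_tab (a point): On the black tab (30 mm wide along the hinge direction, 18 mm long) at the middle of the cover's free edge, 96 mm from the hinge line, on the outer (upper when shut) face. z of its frame is the outer face's normal.
- pocket (a point): Centre of the floor of the round pocket (47 mm in diameter, 9 mm deep) in the white nest block, 84 x 84 mm, top 56 mm above the bench.
- movement: Watch movement in its grey round holder ring, 44 mm in diameter, 12 mm high, lying loose in the pocket; origin at the centre of its underside.
- loupe: Bystander: black eye loupe, 34 mm wide, 30 mm high, on the stand's base plate behind the rail.
- oil_pot: Bystander: small brass oil pot, 32 mm wide, 26 mm high, on the base plate behind the rail.
- tweezers: Bystander: steel tweezers, 120 mm long, 6 mm high, lying along the rail on the base plate, on the robot's side of it.
- screwdriver: Bystander: small metal screwdriver, 110 mm long, lying on the base plate behind the rail.
- dust_bell: Bystander: clear dust bell with a knob, 52 mm wide, 38 mm high, on the base plate beside the column.
- parts_tray: Bystander: grey divided tray 80 x 100 x 18 mm on the bench at the loading end of the stand.
- blower: Bystander: black dust blower, 56 mm wide, 95 mm high, on the bench at the camera end of the stand.
- case_ring: Bystander: steel watch case ring, 40 mm wide, 10 mm high, on the base plate, on the robot's side of the rail below the camera.

How it is judged:
By the outcome, as a careful person would: the job done as asked, in the order asked, and still so for the second after the job is handed in, while the arm keeps its last pose, push and grip.
It also fails if it takes over 59 s, if anything falls off the work surface, if the arm or the gripper's body presses on something with over 40 N, if the wrist force passes 120 N, or if a joint passes its speed limit or range.

## Working session

There is one attempt and no reset: what is moved stays moved. The work goes in short steps, Python scripts to look and compute and a tool call to move; the robot and the scene stay as the last step left them, time stands still between calls to the robot, and variables do not carry over. Pictures are saved under pics/ and viewed, about 8 in all and at most 12, crops included, and the job is handed in when it is done.

Besides the shell and the picture viewer there is one more tool, called after "Emit:" as name(argument=value, ...), one argument or row to a line, values as JSON. drive_tool: Moves the arm, as the interface text tells. Its arguments: {"type":"object","properties":{"increments":{"type":"array","items":{"type":"object","properties":{"hand":{"type":"number"},"delta_pos":{"type":"array","items":{"type":"number"}},"spin":{"type":"number"}}}},"force":{"type":"number"}},"required":["increments"]}

```bash
mkdir -p pics; ls; cat > h.py <<'E'
import numpy as np, cv2
from workcell import robot, vision
def ray(p,uv):
    K=np.array([[p["fx"],0,p["cx"]],[0,p["fy"],p["cy"]],[0,0,1]],float)
    n=cv2.undistortPoints(np.array([[uv]],float),K,np.array(p["dist_coeffs"],float))[0,0]
    R=np.array(p["R"],float);t=np.array(p["t"],float)
    c=-R.T@t; d=R.T@np.array([n[0],n[1],1]); return c,d/np.linalg.norm(d)
def atz(p,uv,z):
    c,d=ray(p,uv); return c+d*(z-c[2])/d[2]
def tri(rays):
    A=0;b=0
    for c,d in rays:
        M=np.eye(3)-np.outer(d,d);A=A+M;b=b+M@c
    x=np.linalg.solve(A,b)
    return x,[float(np.linalg.norm((np.eye(3)-np.outer(d,d))@(x-c))) for c,d in rays]
def save(p,n): cv2.imwrite(f"pics/{n}.png",cv2.cvtColor(p["pixels"],cv2.COLOR_RGB2BGR))
E
python3 - <<'E'
from h import *
np.set_printoptions(precision=1,suppress=True)
S={n:vision.snapshot(n) for n in("scene","top","wrist")}
im=np.hstack([S["scene"]["pixels"],S["top"]["pixels"]])
im=np.vstack([S["scene"]["pixels"],S["top"]["pixels"]])
cv2.imwrite("pics/a.png",cv2.cvtColor(im,cv2.COLOR_RGB2BGR))
cv2.imwrite("pics/a.png",cv2.cvtColor(S["scene"]["pixels"],cv2.COLOR_RGB2BGR))
cv2.imwrite("pics/b.png",cv2.cvtColor(S["top"]["pixels"],cv2.COLOR_RGB2BGR))
Z=dict(stand=0,lens=222,plunger=35,notch=35,grip_post=40,post_top=90,cover_hinge=59,cover_tab=None,pocket=47,movement=47)
for k,z in Z.items():
    rs=[]
    for n,p in S.items():
        r=vision.place_of(p,k)
        if r:
            r=r[0]; 
            print(k,n,np.array(r["at"]),round(r["confidence"],2), atz(p,r["at"],z) if z is not None else "")
            if r["confidence"]>.3: rs.append(ray(p,r["at"]))
    if len(rs)>1: print("   tri",*tri(rs))
for n,p in S.items(): print(n,-np.array(p["R"]).T@np.array(p["t"]))
print(robot.observe())
E
```

```text
pics
stand scene [241.  192.7] 0.5 [479.6 101.8   0. ]
lens scene [165.6 194.5] 0.75 [ 515.8 -215.8  222. ]
lens top [364.3 223.7] 0.64 [ 515.6 -219.2  222. ]
   tri [ 516.5 -218.   223.8] [1.15046266598398, 1.1504626659840933]
plunger scene [202.7 219.6] 0.7 [483.8 -80.4  35. ]
plunger top [295.5 232.1] 0.88 [493.1 -79.2  35. ]
   tri [490.1 -81.4  38.7] [3.984691625896823, 3.9846916258968443]
notch scene [240.5 194.1] 0.83 [508.6  59.   35. ]
notch top [242.4 225.4] 0.96 [513.3  64.7  35. ]
   tri [510.4  62.6  33.6] [3.597332820694393, 3.59733282069433]
grip_post scene [258.9 195.1] 0.65 [559.1  75.8  40. ]
grip_post top [241.2 225.8] 0.64 [512.4  67.7  40. ]
   tri [530.3  80.3  24.6] [21.738990697634133, 21.738990697634037]
post_top scene [260.2 179.9] 0.58 [561.4  80.6  90. ]
post_top top [234.9 203.7] 0.55 [570.4  81.2  90. ]
   tri [567.2  78.8  93.7] [3.8369052263402046, 3.836905226340054]
cover_hinge scene [230.6 223.8] 0.76 [572.5 -78.1  59. ]
cover_hinge top [295.3 200.3] 0.85 [578.4 -78.   59. ]
   tri [576.4 -79.2  61.8] [2.4134336725292025, 2.4134336725290404]
cover_tab scene [235.2 197.8] 0.9 
cover_tab top [301.6 188.8] 0.77 
   tri [600.2 -85.6 157.9] [1.832012356630766, 1.832012356630851]
pocket scene [223.2 221.5] 0.71 [542.9 -69.9  47. ]
pocket top [292.8 215.4] 0.87 [538.4 -71.6  47. ]
   tri [540.3 -70.3  46. ] [2.298589849360298, 2.2985898493602566]
movement scene [221.9 218.3] 0.58 [532.8 -61.6  47. ]
scene [1056.1 -694.8  758.8]
top [ 531.    22.3 1123.9]
wrist [ 98.  546.5 374.1]
{'time_s': 1.65, 'joint_pos': array([ 1.1,  0.3,  1.5, -0. ,  1.3, -0.2]), 'dq': array([-0., -0., -0.,  0.,  0.,  0.]), 'joint_efforts': array([  0. , -44.6, -29.1,  -0. ,   0. ,  -0. ]), 'eef_pos': array([164.5, 524.8, 231.3]), 'eef_rot': array([ 0.8,  0.6, -0. ,  0. ]), 'ft_force': array([ 0.6, -1. ,  0.2]), 'ft_torque': array([ 0., -0., -0.]), 'opening': 85.15831726732141}
```

View pictures.

View pics/a.png

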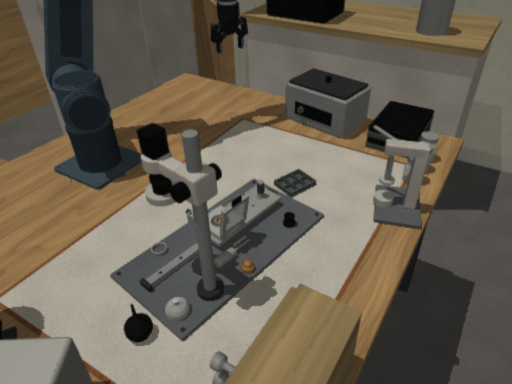

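View pics/b.png

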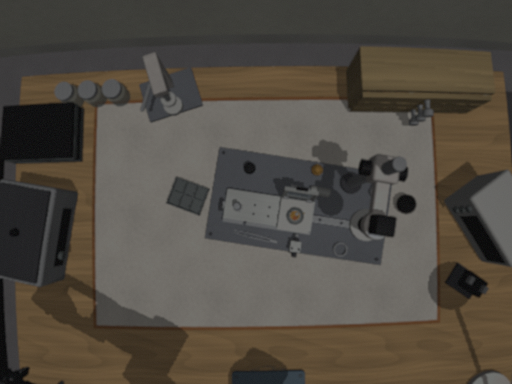

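The views show the stand with its rail running to the right in the top view. The nest is at about (295,215), the post at (237,206), the open cover at (298,188) and the camera head at (370,223), so the nets agree with the pictures. Next I'll fit one stand model to all the points.

```bash
cat > fit.py <<'E'
from h import *
from scipy.optimize import least_squares
np.set_printoptions(precision=1,suppress=True)
S={n:vision.snapshot(n) for n in("scene","top")}
ks=["lens","plunger","notch","post_top","cover_hinge","cover_tab","pocket","grip_post"]
obs=[]
for k in ks:
    for n,p in S.items():
        for r in vision.place_of(p,k)[:1]:
            if r["confidence"]>.4: obs.append((k,n,r["at"]))
def pts(v):
    nx,ny,th,s,phi,e=v; x=np.array([np.cos(th),np.sin(th),0]);y=np.array([-np.sin(th),np.cos(th),0]);z=np.array([0,0,1.])
    N=np.array([nx,ny,0]); H=N+42*x+59*z
    return dict(lens=N-s*y+222*z,plunger=N+(130-s)*y-e*x+35*z,notch=N+130*y-e*x+35*z,post_top=N+155*y+90*z,grip_post=N+155*y+40*z,
     cover_hinge=H,cover_tab=H+96*(-np.cos(phi)*x+np.sin(phi)*z)+7*(np.sin(phi)*x+np.cos(phi)*z),pocket=N+47*z)
def proj(p,X):
    K=np.array([[p["fx"],0,p["cx"]],[0,p["fy"],p["cy"]],[0,0,1]],float)
    return cv2.projectPoints(X.reshape(1,3),cv2.Rodrigues(np.array(p["R"],float))[0],np.array(p["t"],float),K,np.array(p["dist_coeffs"],float))[0].ravel()
def res(v):
    P=pts(v); return np.concatenate([proj(S[n],P[k])-a for k,n,a in obs])
f=least_squares(res,[540,-70,-.17,150,1.8,47],loss="soft_l1")
print("N,th,s,phi,e",f.x.round(3))
for (k,n,a),r in zip(obs,res(f.x).reshape(-1,2)): print(k,n,r)
for k,v in pts(f.x).items(): print(k,v)
o=robot.observe();a,b=o["eef_rot"][:2];print("tool x ang",np.arctan2(2*a*b,a*a-b*b),o["eef_rot"],o["time_s"])
E
python3 fit.py
```

```text
N,th,s,phi,e [538.2 -74.3  -0.2 146.5   1.8  50.9]
lens scene [-0.3 -0. ]
lens top [ 0.5 -1. ]
plunger scene [0.4 0.3]
plunger top [-0.9  4.9]
notch scene [0.3 2.1]
notch top [2.3 0. ]
post_top scene [0.9 0.9]
post_top top [-0.3  0.3]
cover_hinge scene [0.8 2.6]
cover_hinge top [-1.5 -0.1]
cover_tab scene [ 1.2 -0.1]
cover_tab top [1.  0.8]
pocket scene [-2.1 -0.6]
pocket top [-0.1  4.1]
grip_post scene [0.9 2. ]
grip_post top [-1.1  1.8]
lens [ 513.3 -218.7  222. ]
plunger [485.2 -81.9  35. ]
notch [510.1  62.4  35. ]
post_top [564.5  78.4  90. ]
grip_post [564.5  78.4  40. ]
cover_hinge [579.6 -81.5  59. ]
cover_tab [605.6 -86.  151.6]
pocket [538.2 -74.3  47. ]
tool x ang 1.2670011858297314 [0.8 0.6 0.  0. ] 2.55
```

Emit:
drive_tool(
  increments=[
    {"hand": 0, "delta_pos": [-2.6, 3.0, -0.6], "spin": 0.12},
    {"hand": 0, "delta_pos": [-5.2, 6.0, -1.2], "spin": 0.24},
    {"hand": 0, "delta_pos": [-7.8, 9.0, -1.8], "spin": 0.36},
    {"hand": 0, "delta_pos": [-10.4, 12.0, -2.4], "spin": 0.48},
    {"hand": 0, "delta_pos": [-13.0, 15.0, -3.0], "spin": 0.6},
  ],
  force=40,
)

```text
time_s: 2.97
eef_pos: [269.1, 354.4, 261.6]
eef_rot: [0.946, 0.325, 0.0, -0.0]
ft_force: [1.0, -0.4, -0.3]
opening: 25.9
```

Emit:
drive_tool(
  increments=[
    {"hand": 0, "delta_pos": [0.2, 4.0, 0], "spin": 0.12},
    {"hand": 0, "delta_pos": [0.4, 8.0, 0], "spin": 0.24},
    {"hand": 0, "delta_pos": [0.6, 12.0, 0], "spin": 0.36},
    {"hand": 0, "delta_pos": [0.8, 16.0, 0], "spin": 0.48},
    {"hand": 0, "delta_pos": [0.8, 20.0, 0], "spin": 0.6},
  ],
)

```text
time_s: 3.38
eef_pos: [399.9, 202.1, 261.7]
eef_rot: [1.0, 0.031, 0.001, -0.0]
ft_force: [1.3, 0.4, -0.8]
opening: -0.1
```

Emit:
drive_tool(
  increments=[
    {"hand": 0, "delta_pos": [2.4, 3.2, 0], "spin": 0.1},
    {"hand": 0, "delta_pos": [4.8, 6.4, 0], "spin": 0.237},
    {"hand": 0, "delta_pos": [7.2, 9.6, 0], "spin": 0.237},
    {"hand": 0, "delta_pos": [9.6, 12.8, 0], "spin": 0.237},
    {"hand": 0, "delta_pos": [12.0, 16.0, 0], "spin": 0.237},
  ],
)

```text
time_s: 3.8
eef_pos: [530.2, 50.3, 261.4]
eef_rot: [0.996, -0.085, 0.0, -0.0]
ft_force: [1.2, 0.4, 0.7]
opening: 0.0
```

```bash
cat > w.py <<'E'
from h import *
import sys
np.set_printoptions(precision=1,suppress=True)
p=vision.snapshot("wrist"); save(p,sys.argv[1])
Z=dict(lens=222,plunger=35,notch=35,grip_post=40,post_top=90,cover_hinge=59,cover_tab=float(sys.argv[3]) if len(sys.argv)>3 else 66,pocket=47,movement=47)
for k in sys.argv[2].split(","):
    for r in vision.place_of(p,k)[:2]: print(k,np.array(r["at"]),round(r["confidence"],2),atz(p,r["at"],Z[k]))
o=robot.observe();print(o["time_s"],o["eef_pos"],o["ft_force"],o["opening"])
E
python3 w.py w1 notch,plunger,grip_post,post_top,cover_hinge,cover_tab,pocket 152
```

```text
notch [241.6 161.4] 0.69 [516.6  60.9  35. ]
grip_post [276.  141.3] 0.77 [564.8  79.7  40. ]
post_top [278.8 149.9] 0.94 [563.4  75.4  90. ]
post_top [284.4  27.8] 0.55 [587.  195.6  90. ]
cover_hinge [305.3 259. ] 0.62 [579.6 -81.9  59. ]
cover_tab [346.7 303.6] 0.66 [606.7 -87.8 152. ]
pocket [273.  252.1] 0.94 [537.6 -70.4  47. ]
4.2 [528.4  53.3 261.5] [ 0.6  0.1 -0.8] 0.013878762591401677
```

View pics/w1.png

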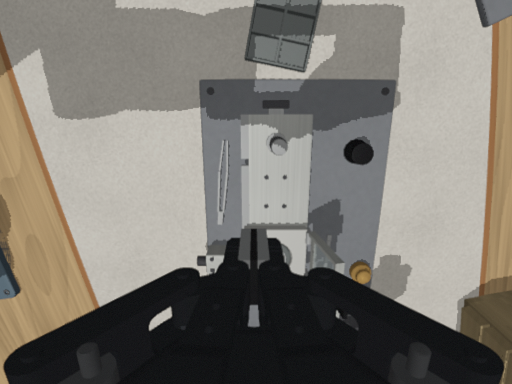

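Emit:
drive_tool(
  increments=[
    {"hand": 0, "delta_pos": [3.0, 2.5, 0], "spin": 0},
    {"hand": 0, "delta_pos": [6.0, 5.0, 0], "spin": 0},
    {"hand": 0, "delta_pos": [9.0, 7.5, 0], "spin": 0},
    {"hand": 0, "delta_pos": [12.0, 10.0, 0], "spin": 0},
    {"hand": 0, "delta_pos": [14.8, 12.4, 0], "spin": 0},
  ],
)

```text
time_s: 4.62
eef_pos: [655.0, -95.0, 261.9]
eef_rot: [0.996, -0.084, 0.0, 0.0]
ft_force: [1.1, 0.3, 0.2]
opening: 0.4
```

Emit:
drive_tool(
  increments=[
    {"hand": 0, "delta_pos": [0, 0, 2.5], "spin": 0},
    {"hand": 0, "delta_pos": [0, 0, 5.0], "spin": 0},
    {"hand": 0, "delta_pos": [0, 0, 7.5], "spin": 0},
    {"hand": 0, "delta_pos": [0, 0, 10.0], "spin": 0},
    {"hand": 0, "delta_pos": [0, 0, 12.0], "spin": 0},
  ],
)

```text
time_s: 5.03
eef_pos: [653.2, -93.4, 139.6]
eef_rot: [0.996, -0.084, -0.001, -0.0]
ft_force: [0.2, -0.2, -1.0]
opening: 0.1
```

Emit:
drive_tool(
  increments=[
    {"hand": 0, "delta_pos": [-2.0, 0, 0], "spin": 0},
    {"hand": 0, "delta_pos": [-3.5, 0, -0.2], "spin": 0},
    {"hand": 0, "delta_pos": [-4.7, 0, -0.4], "spin": 0},
    {"hand": 0, "delta_pos": [-5.8, 0, -0.5], "spin": 0},
    {"hand": 0, "delta_pos": [-7.0, 0, -0.5], "spin": 0},
  ],
)

```text
time_s: 5.45
eef_pos: [584.8, -81.7, 147.0]
eef_rot: [0.996, -0.084, 0.001, 0.0]
ft_force: [0.3, -0.8, -0.6]
opening: -0.0
```

Emit:
drive_tool(
  increments=[
    {"hand": 0, "delta_pos": [-0.9, 0, 0], "spin": 0},
    {"hand": 0, "delta_pos": [-2.0, 0, 0.3], "spin": 0},
    {"hand": 0, "delta_pos": [-3.1, 0, 0.7], "spin": 0},
    {"hand": 0, "delta_pos": [-4.3, 0, 1.3], "spin": 0},
    {"hand": 0, "delta_pos": [-5.0, 0, 2.0], "spin": 0},
  ],
)

```text
time_s: 5.87
eef_pos: [534.9, -73.7, 126.9]
eef_rot: [0.996, -0.084, 0.0, 0.0]
ft_force: [-0.3, 0.4, 0.6]
opening: 0.2
```

```bash
python3 - <<'E'
from h import *
np.set_printoptions(precision=1,suppress=True)
a=vision.snapshot("scene");b=vision.snapshot("top")
rs=[]
for p in(a,b):
    for r in vision.place_of(p,"cover_tab")[:1]: print(r); rs.append(ray(p,r["at"]))
if len(rs)==2: print(tri(rs))
c=lambda p,x,y:cv2.resize(p["pixels"][y:y+100,x:x+130],(390,300),interpolation=cv2.INTER_CUBIC)
cv2.imwrite("pics/c.png",cv2.cvtColor(np.hstack([c(a,170,150),c(b,230,150)]),cv2.COLOR_RGB2BGR))
print(robot.observe())
E
```

```text
{'at': [214.5, 192.2], 'confidence': 0.79}
{'time_s': 6.0667, 'joint_pos': array([-0.3,  0.3,  1.7,  0. ,  1.1, -0.2]), 'dq': array([-0.,  0., -0., -0.,  0., -0.]), 'joint_efforts': array([  0.1, -45.4, -24.7,  -0. ,   0.1,  -0. ]), 'eef_pos': array([536.1, -74.3, 126.8]), 'eef_rot': array([ 1. , -0.1,  0. ,  0. ]), 'ft_force': array([ 0.1, -0.1,  0.2]), 'ft_torque': array([-0.1, -0. , -0. ]), 'opening': -0.12250838331249465}
```

View pics/c.png

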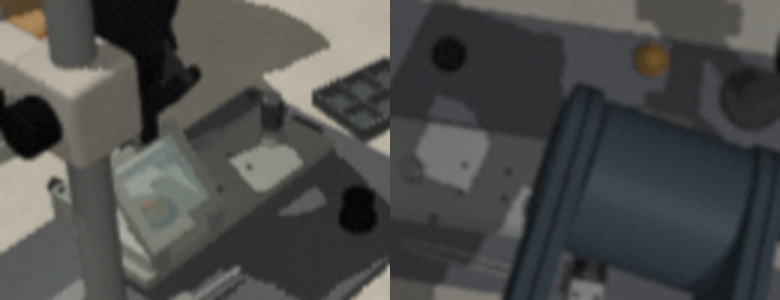

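The crop shows the cover at about half shut, at crop (165,185), with the fingers behind it. I'll continue the arc.

Emit:
drive_tool(
  increments=[
    {"hand": 0, "delta_pos": [-0.8, 0, 0.8], "spin": 0},
    {"hand": 0, "delta_pos": [-1.6, 0, 1.7], "spin": 0},
    {"hand": 0, "delta_pos": [-2.3, 0, 2.7], "spin": 0},
    {"hand": 0, "delta_pos": [-2.9, 0, 3.7], "spin": 0},
    {"hand": 0, "delta_pos": [-3.5, 0, 4.7], "spin": 0},
  ],
)

```text
time_s: 6.48
eef_pos: [502.4, -69.1, 79.7]
eef_rot: [0.996, -0.085, 0.001, 0.0]
ft_force: [-0.4, 0.3, 0.4]
opening: 0.2
```

Emit:
drive_tool(
  increments=[
    {"hand": 0, "delta_pos": [0, 0, 0.4], "spin": 0},
    {"hand": 0, "delta_pos": [-0.2, 0, 0.8], "spin": 0},
    {"hand": 0, "delta_pos": [-0.3, 0, 1.1], "spin": 0},
    {"hand": 0, "delta_pos": [-0.4, 0, 1.3], "spin": 0},
    {"hand": 0, "delta_pos": [-0.4, 0, 1.3], "spin": 0},
  ],
)

```text
time_s: 6.9
eef_pos: [497.6, -68.3, 66.3]
eef_rot: [0.996, -0.085, 0.0, 0.0]
ft_force: [-0.1, 0.0, 0.8]
opening: 0.0
```

Emit:
drive_tool(
  increments=[
    {"hand": 0, "delta_pos": [0, 0, 0.05], "spin": 0},
    {"hand": 0, "delta_pos": [0, 0, 0.1], "spin": 0},
    {"hand": 0, "delta_pos": [0, 0, 0.15], "spin": 0},
    {"hand": 0, "delta_pos": [0, 0, 0.2], "spin": 0},
    {"hand": 0, "delta_pos": [0, 0, 0.2], "spin": 0},
  ],
)

```text
time_s: 7.32
eef_pos: [497.9, -68.4, 65.7]
eef_rot: [0.996, -0.085, 0.001, 0.0]
ft_force: [-2.5, 0.6, 11.4]
opening: 0.1
```

Emit:
drive_tool(
  increments=[
    {"hand": 0, "delta_pos": [0, 0, -2.0], "spin": 0},
    {"hand": 0, "delta_pos": [0.5, -1.5, -5.0], "spin": 0},
    {"hand": 0, "delta_pos": [1.5, -4.0, -8.0], "spin": 0},
    {"hand": 0.3, "delta_pos": [3.0, -7.0, -10.0], "spin": 0},
    {"hand": 0.5, "delta_pos": [4.5, -9.5, -12.0], "spin": 0},
  ],
)

```text
time_s: 7.73
eef_pos: [558.7, 19.0, 186.6]
eef_rot: [0.996, -0.085, 0.001, -0.0]
ft_force: [0.4, -0.7, -0.4]
opening: 23.3
```

```bash
python3 w.py w2 notch,grip_post,post_top,cover_hinge,cover_tab,pocket; python3 - <<'E'
from h import *
a=vision.snapshot("scene");b=vision.snapshot("top")
rs=[]
for p in(a,b):
    for r in vision.place_of(p,"cover_tab")[:1]: print(r); rs.append(ray(p,r["at"]))
if len(rs)==2: print(tri(rs))
c=lambda p,x,y:cv2.resize(p["pixels"][y:y+100,x:x+130],(390,300),interpolation=cv2.INTER_CUBIC)
w=cv2.imread("pics/w2.png")[:300,130:520]
cv2.imwrite("pics/d.png",np.hstack([cv2.cvtColor(c(a,170,150),cv2.COLOR_RGB2BGR),w]))
E
```

```text
notch [204.5 147.1] 0.85 [515.4  62.9  35. ]
grip_post [247.8 120.5] 0.56 [564.4  81.7  40. ]
post_top [245.6 129.3] 0.95 [562.5  76.3  90. ]
pocket [184.2 176.8] 0.52 [490.6  38.   47. ]
8.0833 [556.4  17.1 183. ] [-0.5 -0.4 -0.3] 42.5819631288207
{'at': [206.8, 206.4], 'confidence': 0.84}
{'at': [289.0, 235.4], 'confidence': 0.69}
(array([485.26366191, -59.41575766,  65.16427699]), [0.5541885375098815, 0.5541885375101223])
```

View pics/d.png

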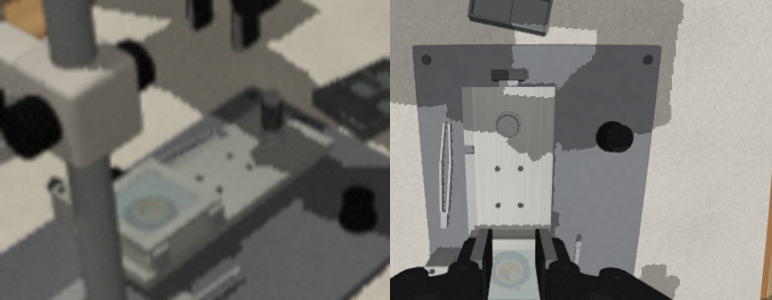

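Left crop: the cover lies flat on the nest at (145,210) with the movement under the glass. Right crop: the post top is at about (508,125). Next I'll go over the post and down.

Emit:
drive_tool(
  increments=[
    {"hand": 0.5, "delta_pos": [-0.1, -2.0, 0], "spin": 0},
    {"hand": 0.5, "delta_pos": [-0.2, -4.0, 0], "spin": 0},
    {"hand": 0.5, "delta_pos": [-0.35, -6.1, 1.5], "spin": 0},
    {"hand": 0.5, "delta_pos": [-0.35, -6.1, 4.0], "spin": 0},
    {"hand": 0.5, "delta_pos": [-0.35, -6.1, 6.0], "spin": 0},
  ],
)

```text
time_s: 8.7
eef_pos: [564.6, 79.3, 123.4]
eef_rot: [0.996, -0.084, 0.0, -0.0]
ft_force: [0.7, -1.2, -0.2]
opening: 42.6
```

```bash
python3 w.py w3 grip_post,post_top,notch; python3 - <<'E'
from h import *
np.set_printoptions(precision=1,suppress=True)
for n in("scene","top"):
    p=vision.snapshot(n)
    for r in vision.place_of(p,"post_top")[:1]: print(n,r["confidence"],atz(p,r["at"],90))
E
```

```text
grip_post [253.6 202.5] 0.62 [564.5  76.9  40. ]
post_top [251.5 224.4] 0.8 [563.2  77.8  90. ]
notch [197.5 225.3] 0.91 [512.   62.8  35. ]
8.9 [564.5  78.1 124.3] [ 0.6 -0.2  0.6] 42.69040482835591
scene 0.68 [560.5  82.7  90. ]
```

View pics/w3.png

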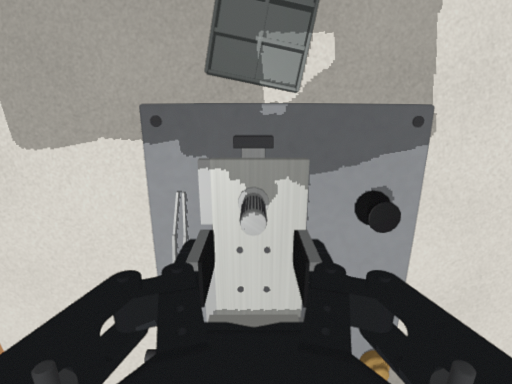

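The post is at about (252,215), centred between the fingers (210 to 300). I'll descend.

Emit:
drive_tool(
  increments=[
    {"hand": 0.5, "delta_pos": [-0.05, 0, 1.5], "spin": 0},
    {"hand": 0.5, "delta_pos": [-0.05, 0, 3.0], "spin": 0},
    {"hand": 0.5, "delta_pos": [-0.05, 0, 4.5], "spin": 0},
    {"hand": 0.5, "delta_pos": [-0.05, 0, 6.0], "spin": 0},
    {"hand": 0.5, "delta_pos": [-0.05, 0, 7.2], "spin": 0},
  ],
)

```text
time_s: 9.52
eef_pos: [564.6, 78.3, 52.4]
eef_rot: [0.996, -0.085, 0.001, -0.0]
ft_force: [-0.2, -0.3, -0.2]
opening: 43.1
```

Emit:
drive_tool(
  increments=[
    {"hand": 0.3, "delta_pos": [0, 0, 0], "spin": 0},
    {"hand": 0.1, "delta_pos": [0, 0, 0], "spin": 0},
    {"hand": 0, "delta_pos": [0, 0, 0], "spin": 0},
    {"hand": 0, "delta_pos": [0, 0, 0], "spin": 0},
    {"hand": 0, "delta_pos": [0, 0, 0], "spin": 0},
  ],
  force=40,
)

```text
time_s: 9.93
eef_pos: [564.2, 78.4, 53.0]
eef_rot: [0.996, -0.085, 0.0, 0.0]
ft_force: [-1.5, -1.3, -2.1]
opening: 16.9
```

Emit:
drive_tool(
  increments=[
    {"hand": 0, "delta_pos": [0, 0.8, 0], "spin": 0},
    {"hand": 0, "delta_pos": [0, 2.4, 0], "spin": 0},
    {"hand": 0, "delta_pos": [0, 4.2, 0], "spin": 0},
    {"hand": 0, "delta_pos": [0, 5.6, 0], "spin": 0},
    {"hand": 0, "delta_pos": [0, 6.0, 0], "spin": 0},
  ],
)

```text
time_s: 10.35
eef_pos: [553.9, 17.7, 52.9]
eef_rot: [0.996, -0.085, 0.0, 0.0]
ft_force: [-2.8, 2.6, 1.2]
opening: 17.3
```

Emit:
drive_tool(
  increments=[
    {"hand": 0, "delta_pos": [0, 1.5, 0], "spin": 0},
    {"hand": 0, "delta_pos": [0, 3.5, 0], "spin": 0},
    {"hand": 0, "delta_pos": [0, 5.2, 0], "spin": 0},
    {"hand": 0, "delta_pos": [0, 6.0, 0], "spin": 0},
    {"hand": 0, "delta_pos": [0, 6.0, 0], "spin": 0},
  ],
)

```text
time_s: 10.77
eef_pos: [543.9, -41.5, 52.9]
eef_rot: [0.996, -0.086, 0.0, 0.001]
ft_force: [-2.2, -1.1, 3.9]
opening: 17.1
```

```bash
python3 - <<'E'
from h import *
np.set_printoptions(precision=1,suppress=True)
for n in("scene","top","wrist"):
    p=vision.snapshot(n)
    for k in("plunger","notch"):
        for r in vision.place_of(p,k)[:1]: print(n,k,np.array(r["at"]),round(r["confidence"],2),atz(p,r["at"],35))
save(p,"w4")
o=robot.observe();print(o["time_s"],o["eef_pos"],o["ft_force"],o["ft_torque"],o["opening"])
d=o["eef_pos"]-np.array([564.2,78.4,53]);print("travel",-(d[0]*.170+d[1]*.9855),"side",d[0]*.9855-d[1]*.17)
E
```

```text
scene plunger [199.8 220. ] 0.69 [478.2 -85.5  35. ]
scene notch [210.7 213.3] 0.58 [486.5 -49.7  35. ]
top plunger [297.2 230.8] 0.85 [496.5 -83.9  35. ]
11.2167 [544.3 -38.9  52.9] [-2.7 -0.6  6.3] [-0.1  0.5 -0. ] 17.252203990496508
travel 118.99598708363537 side 0.33361743496732643
```

Emit:
drive_tool(
  increments=[
    {"hand": 0, "delta_pos": [0, 0.3, 0], "spin": 0},
    {"hand": 0, "delta_pos": [0, 0.8, 0], "spin": 0},
    {"hand": 0, "delta_pos": [0, 1.2, 0], "spin": 0},
    {"hand": 0, "delta_pos": [0, 1.4, 0], "spin": 0},
    {"hand": 0, "delta_pos": [0, 1.4, 0], "spin": 0},
  ],
)

```text
time_s: 11.63
eef_pos: [542.0, -52.8, 52.9]
eef_rot: [0.996, -0.084, 0.0, 0.0]
ft_force: [-3.3, 0.6, 5.2]
opening: 17.1
```

Emit:
drive_tool(
  increments=[
    {"hand": 0, "delta_pos": [0, 0.1, 0], "spin": 0},
    {"hand": 0, "delta_pos": [0, 0.2, 0], "spin": 0},
    {"hand": 0, "delta_pos": [0, 0.3, 0], "spin": 0},
    {"hand": 0, "delta_pos": [0, 0.3, 0], "spin": 0},
    {"hand": 0, "delta_pos": [0, 0.3, 0], "spin": 0},
  ],
)

```text
time_s: 12.05
eef_pos: [541.5, -55.4, 52.9]
eef_rot: [0.996, -0.084, 0.0, -0.0]
ft_force: [-4.1, 0.2, 5.5]
opening: 17.0
```

Emit:
drive_tool(
  increments=[
    {"hand": 0, "delta_pos": [0, 0.1, 0], "spin": 0},
    {"hand": 0, "delta_pos": [0, 0.2, 0], "spin": 0},
    {"hand": 0, "delta_pos": [0, 0.3, 0], "spin": 0},
    {"hand": 0, "delta_pos": [0, 0.3, 0], "spin": 0},
    {"hand": 0, "delta_pos": [0, 0.3, 0], "spin": 0},
  ],
)

```text
time_s: 12.47
eef_pos: [541.0, -58.3, 52.9]
eef_rot: [0.996, -0.084, 0.0, -0.0]
ft_force: [-3.0, 1.7, 5.8]
opening: 16.8
```

Emit:
drive_tool(
  increments=[
    {"hand": 0, "delta_pos": [0, 0.1, 0], "spin": 0},
    {"hand": 0, "delta_pos": [0, 0.2, 0], "spin": 0},
    {"hand": 0, "delta_pos": [0, 0.3, 0], "spin": 0},
    {"hand": 0, "delta_pos": [0, 0.3, 0], "spin": 0},
    {"hand": 0, "delta_pos": [0, 0.3, 0], "spin": 0},
  ],
)

```text
time_s: 12.88
eef_pos: [540.4, -61.7, 52.9]
eef_rot: [0.996, -0.084, 0.0, 0.0]
ft_force: [-2.8, -0.8, 6.1]
opening: 17.1
```

Emit:
drive_tool(
  increments=[
    {"hand": 0, "delta_pos": [0, 0.1, 0], "spin": 0},
    {"hand": 0, "delta_pos": [0, 0.2, 0], "spin": 0},
    {"hand": 0, "delta_pos": [0, 0.2, 0], "spin": 0},
    {"hand": 0, "delta_pos": [0, 0.2, 0], "spin": 0},
    {"hand": 0, "delta_pos": [0, 0.2, 0], "spin": 0},
  ],
)

```text
time_s: 13.3
eef_pos: [540.0, -64.3, 52.9]
eef_rot: [0.996, -0.084, 0.0, 0.001]
ft_force: [-3.2, -3.0, 5.2]
opening: 17.4
```

Emit:
drive_tool(
  increments=[
    {"hand": 0, "delta_pos": [0, 0.1, 0], "spin": 0},
    {"hand": 0, "delta_pos": [0, 0.2, 0], "spin": 0},
    {"hand": 0, "delta_pos": [0, 0.2, 0], "spin": 0},
    {"hand": 0, "delta_pos": [0, 0.2, 0], "spin": 0},
    {"hand": 0, "delta_pos": [0, 0.2, 0], "spin": 0},
  ],
)

```text
time_s: 13.72
eef_pos: [539.9, -65.0, 52.9]
eef_rot: [0.996, -0.084, 0.0, -0.0]
ft_force: [-2.7, 1.9, 5.0]
opening: 16.8
```

```bash
cat > fs.py <<'E'
from h import *
import sys
np.set_printoptions(precision=1,suppress=True)
o=robot.observe();d=o["eef_pos"]-np.array([564.2,78.4,53]);F=o["ft_force"]
print("t",o["time_s"],"travel",-(d[0]*.170+d[1]*.9855),"Fx,Fy,Fz",F[0]*.9855-F[1]*.17,F[0]*.17+F[1]*.9855,F[2],"op",o["opening"])
E
python3 fs.py; python3 - <<'E'
from h import *
np.set_printoptions(precision=1,suppress=True)
ims=[]
for n in("scene","top","wrist"):
    p=vision.snapshot(n)
    for k in("plunger","notch","lens"):
        for r in vision.place_of(p,k)[:1]: print(n,k,np.array(r["at"]),round(r["confidence"],2),atz(p,r["at"],222 if k=="lens" else 35))
    if n=="wrist": save(p,"w5")
E
```

```text
t 13.7167 travel 145.4540931675975 Fx,Fy,Fz -3.003708574077717 1.4442487279049219 4.974483348659381 op 16.829046515837234
scene plunger [202.3 222.6] 0.76 [490.1 -90.2  35. ]
scene notch [202.6 218.8] 0.92 [481.6 -78.1  35. ]
scene lens [163.  194.1] 0.65 [ 510.1 -217.5  222. ]
top plunger [295.8 232.2] 0.59 [492.8 -80.   35. ]
top lens [363.2 226.3] 0.72 [ 509.8 -216.5  222. ]
wrist plunger [183.3 270.8] 0.78 [490.8 -84.7  35. ]
wrist notch [183.1 270.2] 0.74 [490.8 -84.2  35. ]
```

View pics/w5.png

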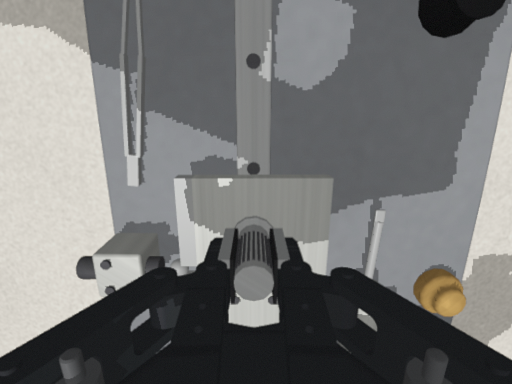

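The ball is at the strip edge at about (180,265), and the force has swung from pulling to pushing, so the notch is around here. I'll open briefly so the carriage can centre itself, then regrip (the jaws close across the rail).

Emit:
drive_tool(
  increments=[
    {"hand": 0.3, "delta_pos": [0, 0, 0], "spin": 0},
    {"hand": 0.3, "delta_pos": [0, 0, 0], "spin": 0},
    {"hand": 0.3, "delta_pos": [0, 0, 0], "spin": 0},
    {"hand": 0.3, "delta_pos": [0, 0, 0], "spin": 0},
    {"hand": 0.3, "delta_pos": [0, 0, 0], "spin": 0},
  ],
)

```text
time_s: 14.73
eef_pos: [539.5, -66.2, 52.2]
eef_rot: [0.996, -0.085, 0.0, -0.0]
ft_force: [0.6, 0.0, 0.4]
opening: 25.7
```

```bash
python3 fs.py; python3 - <<'E'
from h import *
np.set_printoptions(precision=1,suppress=True)
p=vision.snapshot("wrist"); save(p,"w6")
for k,z in(("plunger",35),("notch",35),("post_top",90)):
    for r in vision.place_of(p,k)[:1]: print(k,np.array(r["at"]),round(r["confidence"],2),atz(p,r["at"],z))
a=cv2.imread("pics/w5.png");b=cv2.imread("pics/w6.png")
c=lambda i:cv2.resize(i[165:315,70:290],None,fx=1.8,fy=1.8,interpolation=cv2.INTER_CUBIC)
cv2.imwrite("pics/e.png",np.hstack([c(a),c(b)]))
E
```

```text
t 14.7333 travel 146.69819518882872 Fx,Fy,Fz 0.5439424542314424 0.13827256622924752 0.4179467850477995 op 25.71546038311901
plunger [182.4 266.3] 0.93 [490.8 -82.2  35. ]
notch [183.3 265.8] 0.7 [491.5 -81.9  35. ]
post_top [253.1 283.3] 0.82 [539.6 -65.9  90. ]
```

View pics/e.png

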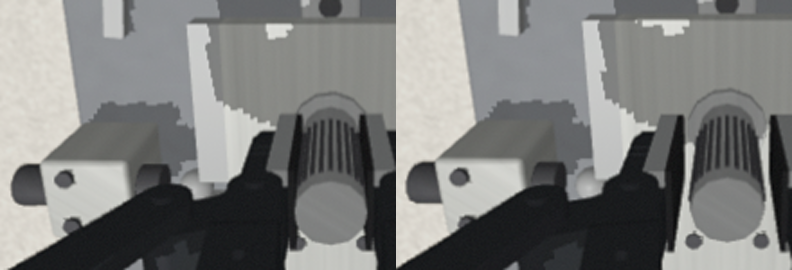

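Emit:
drive_tool(
  increments=[
    {"hand": 0.2, "delta_pos": [0, 0, 0], "spin": 0},
    {"hand": 0, "delta_pos": [0, 0, 0], "spin": 0},
    {"hand": 0, "delta_pos": [0, 0, 0], "spin": 0},
    {"hand": 0, "delta_pos": [0, 0, 0], "spin": 0},
    {"hand": 0, "delta_pos": [0, 0, 0], "spin": 0},
  ],
  force=40,
)

```text
time_s: 15.35
eef_pos: [539.6, -66.4, 52.4]
eef_rot: [0.996, -0.085, 0.0, 0.0]
ft_force: [0.9, -0.3, -0.7]
opening: 16.9
```

Emit:
drive_tool(
  increments=[
    {"hand": 0, "delta_pos": [0, 0, 0], "spin": 0},
    {"hand": 0, "delta_pos": [0, 0, 0], "spin": 0},
    {"hand": 0, "delta_pos": [0, 0, 0], "spin": 0},
    {"hand": 0, "delta_pos": [0, 0, 0], "spin": 0},
    {"hand": 0, "delta_pos": [0, 0, 0], "spin": 0},
  ],
)

```text
time_s: 15.77
eef_pos: [539.6, -66.4, 52.4]
eef_rot: [0.996, -0.085, 0.0, 0.0]
ft_force: [1.6, -0.0, 0.2]
opening: 16.9
```

```bash
python3 fs.py; python3 - <<'E'
from h import *
np.set_printoptions(precision=1,suppress=True)
S={n:vision.snapshot(n) for n in("scene","top","wrist")}
y=np.array([.17,.9855])
for k,z in(("plunger",35),("notch",35),("post_top",90),("pocket",47),("lens",222),("movement",47),("cover_tab",66)):
  for n,p in S.items():
    for r in vision.place_of(p,k)[:1]:
        X=atz(p,r["at"],z); print(k,n,round(r["confidence"],2),X,"along y",X[:2]@y)
save(S["scene"],"s9")
c=lambda p,x,y:cv2.resize(p["pixels"][y:y+100,x:x+130],(390,300),interpolation=cv2.INTER_CUBIC)
i=lambda p,x,y:cv2.cvtColor(c(p,x,y),cv2.COLOR_RGB2BGR)
cv2.imwrite("pics/f.png",np.hstack([i(S["scene"],140,170),i(S["wrist"],130,200)]))
E
```

```text
t 15.7667 travel 146.9022714363553 Fx,Fy,Fz 1.6010090449640342 0.2553079098290923 0.20898053763500227 op 16.89506708408835
plunger scene 0.87 [491.5 -84.   35. ] along y 0.7490280373819435
plunger top 0.78 [499.  -80.1  35. ] along y 5.854109186858174
plunger wrist 0.59 [489.6 -83.1  35. ] along y 1.3673662428363014
notch scene 0.91 [489.8 -80.5  35. ] along y 3.891658922214561
notch wrist 0.68 [490.7 -82.8  35. ] along y 1.8091794917758863
post_top scene 0.62 [534.4 -70.4  90. ] along y 21.519010971322857
post_top wrist 0.76 [539.4 -67.8  90. ] along y 24.90245711536515
pocket scene 0.71 [ 620.  -338.9   47. ] along y -228.60822921406694
lens scene 0.75 [ 592.7 -318.1  222. ] along y -212.6886295756761
lens top 0.68 [ 516.3 -220.6  222. ] along y -129.6769783308037
cover_tab scene 0.57 [ 461.3 -211.4   66. ] along y -129.89266538396498
cover_tab top 0.62 [ 464.8 -200.7   66. ] along y -118.77561102991802
```

View pics/f.png

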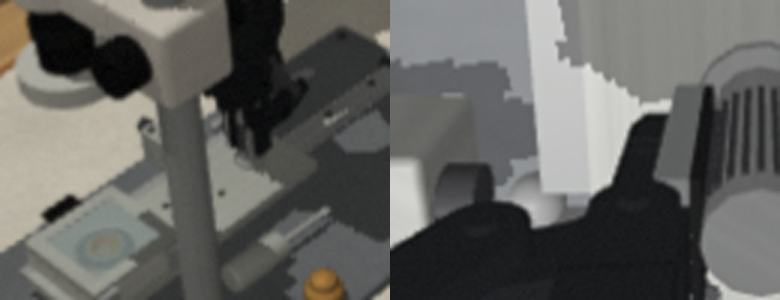

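The cover is shut, the movement lies under the glass at (105,245) and the ball sits in the strip gap at (545,195). I'll nudge 1.5 mm each way to confirm a two-sided spring pull.

Emit:
drive_tool(
  increments=[
    {"hand": 0, "delta_pos": [0, 0.1, 0], "spin": 0},
    {"hand": 0, "delta_pos": [0, 0.15, 0], "spin": 0},
    {"hand": 0, "delta_pos": [0, 0.15, 0], "spin": 0},
    {"hand": 0, "delta_pos": [0, 0.15, 0], "spin": 0},
    {"hand": 0, "delta_pos": [0, 0.15, 0], "spin": 0},
  ],
)

```text
time_s: 17.38
eef_pos: [539.5, -66.8, 52.4]
eef_rot: [0.996, -0.085, 0.0, -0.001]
ft_force: [5.6, 3.3, 0.8]
opening: 16.9
```

Emit:
drive_tool(
  increments=[
    {"hand": 0, "delta_pos": [0, -0.1, 0], "spin": 0},
    {"hand": 0, "delta_pos": [0, -0.2, 0], "spin": 0},
    {"hand": 0, "delta_pos": [0, -0.3, 0], "spin": 0},
    {"hand": 0, "delta_pos": [0, -0.3, 0], "spin": 0},
    {"hand": 0, "delta_pos": [0, -0.3, 0], "spin": 0},
  ],
)

```text
time_s: 17.8
eef_pos: [539.6, -65.8, 52.4]
eef_rot: [0.996, -0.085, 0.0, 0.001]
ft_force: [3.7, -4.7, -0.3]
opening: 17.2
```

Emit:
drive_tool(
  increments=[
    {"hand": 0, "delta_pos": [0, 0.1, 0], "spin": 0},
    {"hand": 0, "delta_pos": [0, 0.15, 0], "spin": 0},
    {"hand": 0, "delta_pos": [0, 0.15, 0], "spin": 0},
    {"hand": 0, "delta_pos": [0, 0.15, 0], "spin": 0},
    {"hand": 0, "delta_pos": [0, 0.15, 0], "spin": 0},
  ],
)

```text
time_s: 18.22
eef_pos: [539.6, -66.4, 52.4]
eef_rot: [0.996, -0.085, 0.0, 0.0]
ft_force: [5.2, -0.1, 0.8]
opening: 16.8
```

```bash
python3 fs.py; python3 -c "
from workcell import robot
print(robot.sign_off())"
```

```text
t 18.2167 travel 146.87069390796046 Fx,Fy,Fz 5.099227091438035 0.7710327302385614 0.7955087305277537 op 16.781659772470658
the job is handed in; nothing more can be done
None
```

The job is done and handed in at 18.2 s, with the post still gripped and the ball in the notch.

- **Cover:** I folded it shut with the closed fingers while the carriage was at its loading end. It stopped firmly at 11 N with the fingertips 65.7 mm above the bench. The cameras put the tab at 65 mm, where shut is 66 mm.
- **Carriage:** I gripped the post with the jaws across the rail and slid the carriage in about 147 mm. There I opened the fingers briefly so the spring could centre the carriage, then regripped.
- **Seating check:** Nudges of 1.5 mm each way were resisted by about 4 N on both sides, and the carriage came back to the same spot. At hand-in about 0.8 N remained along the rail and 5 N sideways, with the post held at a finger opening of 17 mm.
- **Last pictures:** They show the ball in the gap and the movement under the shut cover. The loupe, tweezers, oil pot, screwdriver and tray looked undisturbed in earlier pictures. I did not check the other bystanders separately.

Two checks were weaker. In the last pictures, the notch and plunger agreed to 0.4 mm along the rail in the wrist view but differed by about 3 mm in the scene view. Some network readings taken under the camera head, such as the pocket and lens in the scene view, were clearly wrong. I relied on the force check instead.

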